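# Click the humidifier's dosing lever to the count for the bottle in its bay and hold it

### The arm

A 6-joint arm with a two-finger parallel gripper is mounted at the origin on the work surface. World frame = base frame: x ahead of the robot, y to its left, z up, the work surface at z = 0. Lengths are in m, angles in rad, forces in N, time in s.
With the tool pointing down it reaches from about 0.3 to 0.875 m from the base axis. Payload 4.2 kg.
Tool frame: the origin (TCP) lies midway between the tips of the shut fingers; the grasp point (between the pads) lies 19 mm behind it; z points along the fingers, y is the line along which they close (so a half turn about z gives the same grasp; the last joint's range is limited). The gripper opens to 85 mm and grips with 20 to 120 N. Pads are 22 mm wide; open, the fingers measure 114 mm over their backs; the gripper's body (76 mm by 85 mm) begins 54 mm behind the grasp point. The pads swing forward as they close: fully open they stand 13 mm farther back than shut.
Start: joints at [-1.138, 0.32, 1.565, -0, 1.257, -0.02], TCP at [0.252, -0.517, 0.231] pointing down, gripper open.
Joint ranges: [-3.11, 3.11], [-0.84, 2.01], [0.21, 2.61], [-1.34, 4.49], [0.05, 2.63], [-2.56, 2.56]. Speed limits (rad/s): [2.57, 2.57, 3.14, 3.14, 3.14, 3.14].

### API

Orientations are given as a unit quaternion [w, x, y, z].
In Python, from bench import * gives the robot as it stands.
- The arm moves only by the tool play_rows, never from a script. Its argument "plan" is a list of rows, each a list of 5 numbers: the closure, from -1 (fully open) to 1 (shut), then the shift along the world's x, y, z in m, then the turn about the world's z in rad. A call has 1 to 8 rows; each row shifts and turns the commanded pose from where the row before left it; what a row does not reach is not made up. A row lasts 1/10 s, in which the tool goes at most 50 mm and 8.59 degrees, less where a joint would pass 70% of its speed; a pose out of reach is approached as far as the arm can. A call is refused whole if a number of a shift passes 0.05 or a number of a turn 0.15, either way. A call with a gripper value outside its range is refused whole. The fingers move at their own pace and stop on an object; "force" is the grip in N (left out, the last holds). Time passes only in rows, so rows that do not move let the fingers close. It gives the time, the measured TCP pose, the force, the opening and the grip force at its end, in the units of the state.
- state(): the state, without advancing time (a new reading comes with each control period).
- snapshot(name): name is "scene" or "top" or "wrist"; returns a dict with "img" (480x640x3 uint8, red, green, blue), "fx", "fy", "cx", "cy" (pixels), "cam_to_world" (4x4, takes a point from camera to world coordinates). Camera axes: x right, y down, z forward; pixel columns grow to the right and rows downward; lengths in m; the calibration is good to about 2 mm. The wrist camera is an equidistant fisheye: a pixel r from the principal point sees the ray r / f radians off the axis. A picture is of the moment at which its call begins. There is no depth.
- job_done(): hands the job in; it is judged then, once.
The state is a dict: "clock": time; "joints": joint angles; "joint_velocities": joint speeds; "effort": joint torques, N m; "ee_pos": TCP position; "tcp_rot": TCP orientation; "wrist_force": force on the tool from outside, world axes, zero at the start; "moment": the same for the moment, N m; "grip_width": finger opening in m; "finger_force": force on a finger pad.
Only numpy, scipy, OpenCV 4.12 (cv2) and the standard library are available. Lean on these libraries where they do the work, as an engineer would, in place of code of your own. Each camera call takes 0.05 s, during which the arm holds its last target. There are 200 camera calls.

### The job

Look which container stands in the round bay of the humidifier unit: for the short wide jar the dosing lever needs three clicks from its rest position, for the tall slim bottle five. Take the lever by its knob, advance it by exactly that many clicks, feeling for each one and never going a click too far, and keep holding it there: it springs back if let go, so finish with the gripper still on the lever. Leave both containers and everything else on the desk where they are.

Things in the scene. Friction and masses are not known exactly. Their poses are not given: they have to be found in the camera images.
- unit: cream humidifier unit, fixed to the desk: box 240 (x) x 320 (y) x 110 mm high, its front with the dark panel to its own -x. Origin: centre of its underside, on the desk. On its flat top: the lever over a low toothed quadrant (6 mm high) and, rear left, the pill jar. At the left (+y) side a steel tube (8 mm) rises at (60, 140) mm and leads over the bay, its top 204 mm above the desk.
- lever: dosing lever on the unit's top. Origin: on its vertical pivot axis, 114 mm above the desk, at (20, 0) mm of the unit. At rest its axes are parallel to the unit's. A flat steel arm (14 mm wide, top 126 mm above the desk) leads to the knob. It advances clockwise seen from above (negative turn about z) by up to 1.5 rad, the knob sweeping along the unit's front from right to left (+y).
- lever_knob (a point): centre of the top of the lever's knob, 172 mm above the desk: an upright black cylinder, 20 mm diameter, from 126 to 172 mm above the desk, free all round above 130 mm. Its axis lies 100 mm from the pivot; at rest, at (-82, -57) mm of the lever's frame. The knob does not spin on the arm: between gripped pads it rubs, which adds some 2 to 4 N of steady resistance unless the gripper turns along.
- lever_pivot (a point): a point on the lever's pivot axis, 130 mm above the desk. A spring returns the lever to rest from anywhere (7 to 8 N at the knob). Clicks lie every 0.2 rad (20 mm at the knob) from rest: going to each, the resistance at the knob first rises about 5 N above that mean (1/4 of the way), then drops to 5 N below it (3/4 of the way) and is back at the mean at the click.
- bay (a point): centre of the bay, at desk height: a round white collar, 86 mm inside diameter, 98 mm outside, 18 mm high, at the unit's left side, at (-20, 220) mm of the unit; one of the two containers stands in it (on the desk, within 8 mm of its centre)
- short_jar: short wide clear jar with a white cap, 72 mm diameter, 85 mm high; origin: centre of its underside. Stands in the bay or on the desk at the right of the unit.
- tall_bottle: tall slim clear bottle with a white cap, 56 mm diameter, 170 mm high; origin: centre of its underside. Stands in the bay or on the desk at the right of the unit.
- mug: bystander: white mug, 80 mm diameter, 90 mm high, origin centre of underside
- stapler: bystander: stapler, 130 x 34 x 42 mm, origin centre of underside
- pill_jar: bystander: small amber jar, 40 mm diameter, 55 mm high, standing on the unit's top at its rear left; origin centre of underside
- water_bottle: bystander: water bottle with a blue cap, 64 mm diameter, 200 mm high, origin centre of underside
- tape_roll: bystander: roll of paper tape lying flat, 80 mm diameter, 20 mm high, origin centre of underside
- thermometer_case: bystander: flat grey case, 40 x 140 x 22 mm, origin centre of underside
Not all that is in view belongs to the job. Leave any orange or yellow look-alike of the short_jar alone.

How it is judged:
By the outcome, as a careful person would: the job done as asked, in the order asked, and still so for the second after the job is handed in, while the arm keeps its last pose, push and grip.
It also fails if it takes over 64 s, if anything falls off the work surface, if the arm or the gripper's body presses on something with over 40 N, if the wrist force passes 120 N, or if a joint passes its speed limit or range.

## Working session

There is one attempt and no reset: what is moved stays moved. The work goes in short steps, Python scripts to look and compute and a tool call to move; the robot and the scene stay as the last step left them, time stands still between calls to the robot, and variables do not carry over. Pictures are saved under pics/ and viewed, at most 10 in all, crops included, and the job is handed in when it is done.

Besides the shell and the picture viewer there is one more tool, called as name([rows], argument=value, ...), one row to a line, values as JSON. play_rows: Moves the arm, as the interface text tells. Its arguments: {"type":"object","properties":{"plan":{"type":"array"},"force":{"type":"number"}},"required":["plan"]}

```bash
mkdir -p pics
python3 - <<'E'
from bench import *
import cv2,numpy as np,pickle
d={}
for n in("scene","top"):
    s=snapshot(n);d[n]=s;cv2.imwrite(f"pics/{n}.png",s["img"][:,:,::-1]);print(n,s["fx"],s["fy"],s["cx"],s["cy"],np.round(s["cam_to_world"],3).tolist())
pickle.dump(d,open("s.pkl","wb"))
st=state();print(st)
E
```

```text
scene 599.7772201028145 599.7772201028145 330.7793122685052 237.19783768544102 [[-0.742, 0.421, -0.522, 1.359], [0.67, 0.468, -0.576, 0.907], [0.001, -0.777, -0.629, 1.112], [0.0, 0.0, 0.0, 1.0]]
top 561.3118941073794 561.3118941073794 311.08313489406135 233.27134912913152 [[0.026, -0.992, 0.12, 0.369], [-1.0, -0.027, -0.006, -0.006], [0.01, -0.12, -0.993, 1.534], [0.0, 0.0, 0.0, 1.0]]
{'clock': 0.1, 'joints': array([-1.13800444e+00,  3.20208810e-01,  1.56550963e+00, -2.93125843e-05,
        1.25741060e+00, -2.00204158e-02]), 'joint_velocities': array([-0.00022324, -0.00198786, -0.00294238, -0.00045185, -0.00127142,
       -0.00026424]), 'effort': array([-8.46241323e-05, -4.16408050e+01, -2.34705824e+01,  2.80884666e-05,
        4.90571532e-03,  4.94454611e-06]), 'ee_pos': array([ 0.25137057, -0.51668836,  0.23059575]), 'tcp_rot': array([-7.49035206e-04,  9.74478118e-01,  2.24481197e-01, -1.71064377e-04]), 'wrist_force': array([ 0.12749132, -0.30699829,  0.52092453]), 'moment': array([ 0.00400578, -0.02928687,  0.00445808]), 'finger_force': 0.0, 'grip_width': 0.08535554121773158}
```

View pics/scene.png

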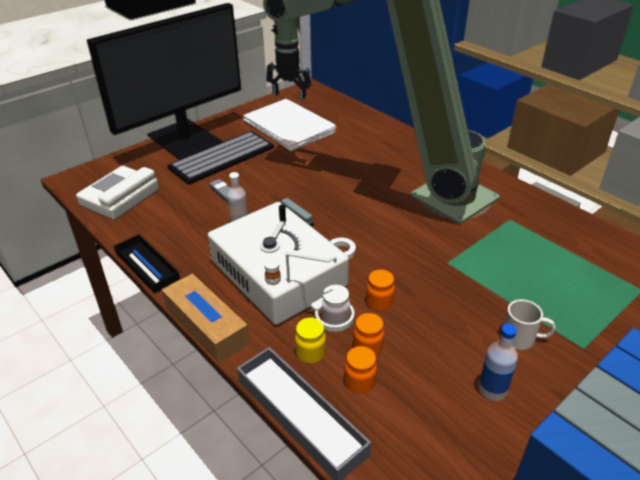

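View pics/top.png

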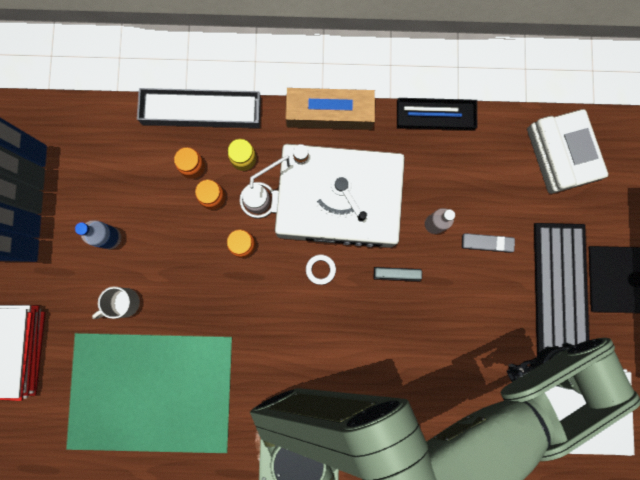

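The scene image shows a white-capped squat jar in the white collar at (335,303) and a slim bottle right of the unit at (236,195). In the top view they are at (256,197) and (442,220), with the black knob at (362,217) and the pivot at (341,184). Orange and yellow jars are the decoys. Candidates for the knob are the black cylinder at scene (282,213), the dark pivot hub at (270,243), the amber pill jar at (272,270) and the tube. By its description I choose the black upright cylinder at the end of the arm. I'll check it in a close crop.

```bash
cat > h.py <<'E'
import numpy as np,cv2,pickle
def ray(s,u,v):
    T=s["cam_to_world"];d=T[:3,:3]@np.array([(u-s["cx"])/s["fx"],(v-s["cy"])/s["fy"],1]);return T[:3,3],d
def onz(s,u,v,z):
    o,d=ray(s,u,v);return (o+d*(z-o[2])/d[2])
def tri(s1,p1,s2,p2):
    a,d=ray(s1,*p1);b,e=ray(s2,*p2);t,r=np.linalg.lstsq(np.c_[d,-e],b-a,rcond=None)[0]
    return (a+t*d+b+r*e)/2,np.linalg.norm(a+t*d-b-r*e)
E
python3 - <<'E'
from h import *
d=pickle.load(open("s.pkl","rb"))
a=cv2.resize(d["scene"]["img"][160:340,190:370,::-1],(0,0),fx=3.2,fy=3.2,interpolation=cv2.INTER_CUBIC)
t=d["top"]["img"]
b=cv2.resize(t[140:250,230:460,::-1],(0,0),fx=3.4,fy=3.4,interpolation=cv2.INTER_CUBIC)
cv2.imwrite("pics/a.png",a);cv2.imwrite("pics/b.png",b)
E
```

```text
(no output)
```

View pics/a.png

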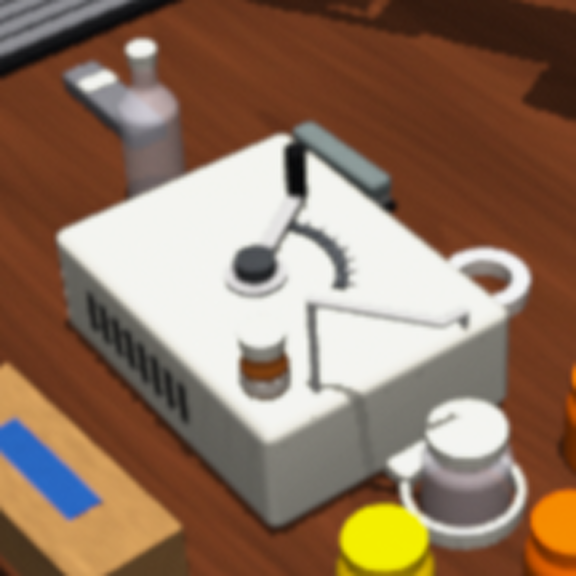

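View pics/b.png

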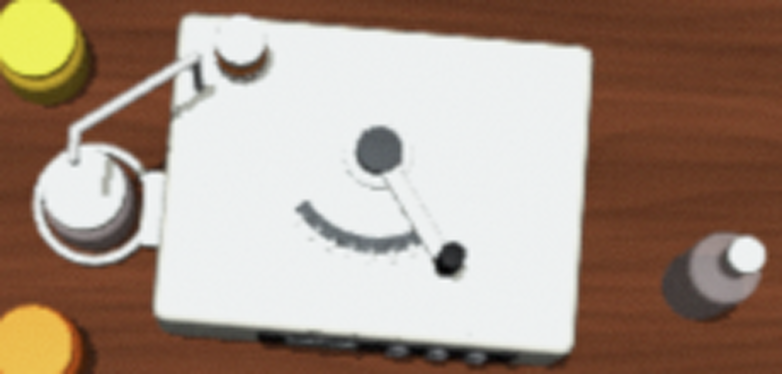

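Crops: the jar in the bay, at scene (336,302), has a cap almost as wide as its body and stands lower than the unit's top, so it is the short wide jar. The slim bottle is on the right. That means three clicks. The knob is the black cylinder with its top near scene (282,206) and top (364,214). Next I measure.

Run:
```python
from h import *
d=pickle.load(open("s.pkl","rb"));S,T=d["scene"],d["top"]
# unit top
g=T["img"].min(2);m=np.zeros_like(g);m[140:250,260:410]=(g[140:250,260:410]>205)*255
m=cv2.morphologyEx(m,cv2.MORPH_OPEN,np.ones((15,15),np.uint8))
c=max(cv2.findContours(m,0,2)[0],key=cv2.contourArea)[:,0]
P=np.array([onz(T,u,v,.11)[:2] for u,v in c]);r=cv2.minAreaRect(P.astype(np.float32));print("rect",r,cv2.boxPoints(r).round(4).tolist())
# knob and hub dark blobs
for n,s,R in(("top",T,(170,230,320,380)),("scene",S,(195,260,255,300))):
    a,b,e,f=R;im=s["img"][a:b,e:f].max(2)
    k=(im<60).astype(np.uint8)
    N,l,st,ce=cv2.connectedComponentsWithStats(k)
    for i in range(1,N):
        if st[i,4]>8:
            print(n,"dark",st[i]+[e,a,0,0,0],ce[i]+[e,a])
    k2=((im>=60)&(im<110)).astype(np.uint8);N,l,st,ce=cv2.connectedComponentsWithStats(k2)
    for i in range(1,N):
        if st[i,4]>30: print(n,"grey",st[i]+[e,a,0,0,0],ce[i]+[e,a])
print(T["img"][204:226,352:374].max(2))
print(S["img"][200:226,274:290].max(2))
```

```text
rect ((0.6472571492195129, -0.08625335991382599), (0.3124069571495056, 0.23307855427265167), 86.74462127685547) [[0.5220000147819519, -0.23559999465942383], [0.7547000050544739, -0.24879999458789825], [0.7724999785423279, 0.06310000270605087], [0.5397999882698059, 0.0763000026345253]]
top dark [358 212   8   9  48] [361.66666667 216.08333333]
top grey [335 178  13  13 125] [340.872 183.96 ]
scene dark [280 204   6  17  79] [282.12658228 212.2278481 ]
scene dark [264 243  11   5  30] [269.43333333 245.4       ]
scene grey [269 195  31  22 121] [281.61157025 202.43801653]
scene grey [291 195   9  10  36] [296.55555556 197.52777778]
scene grey [280 229  18  21  63] [290.79365079 237.68253968]
scene grey [263 237  13  11  84] [269.23809524 241.42857143]
[[240 241 240 238 237 237 240 241 241 241 241 242 242 241 241 241 240 242
  241 241 241 241]
 [238 241 241 239 234 231 236 240 240 241 241 241 240 241 241 241 241 240
  240 241 241 241]
 [229 239 241 240 238 230 228 239 242 241 241 240 241 241 241 241 241 240
  241 242 241 241]
 [197 236 241 241 240 234 231 236 240 241 241 241 241 241 241
[... 2749 characters left out ...]
  11  21 109 217 241 244 244]
 [244 244 244 239 203 115  40  12  10  12  20 107 215 241 244 244]
 [244 244 244 240 213 130  46  12  12  11  20  98 204 238 244 244]
 [244 244 244 241 219 137  50  13  11  12  17  84 186 235 243 244]
 [244 244 244 242 227 152  61  19  14  13  18  80 179 233 243 244]
 [244 244 244 243 235 177  96  54  44  38  31  86 183 234 243 244]
 [244 244 244 243 236 205 162 133 116  97  71 114 200 237 243 244]
 [244 244 244 242 234 225 216 201 184 151 113 148 222 241 244 244]
 [244 244 243 238 229 227 227 226 206 162 130 166 228 242 244 244]
 [244 244 242 234 228 228 229 224 195 151 148 181 230 242 244 244]
 [244 243 239 232 229 229 227 210 166 149 184 213 236 243 244 244]]
```

Run:
```python
from h import *
d=pickle.load(open("s.pkl","rb"));S,T=d["scene"],d["top"]
print("knob tri",tri(T,(362.6,214.6),S,(282.1,206.0)))
k=onz(T,362.6,214.6,.172);print("knob top",k,"scene",onz(S,282.1,206,.172))
for z in(.126,.13,.14):print("hub",z,onz(T,340.9,184,z),onz(S,269.2,241.6,z))
y=-.0567;R=np.array([[np.cos(y),-np.sin(y)],[np.sin(y),np.cos(y)]])
c=np.array([.6473,-.0863]);p=c+R@[.02,0];print("model pivot",p,"knob",p+R@[-.082,-.057])
# jar in bay
b=c+R@[-.02,.22];print("bay",b,"jar cap top view z.085",onz(T,230+87/3.4,140+187/3.4,.085),"z.17",onz(T,255.6,195,.17))
```

```text
knob tri (array([ 0.58427611, -0.14114641,  0.16861861]), np.float64(0.002503301307317108))
knob top [ 0.58282325 -0.13993628  0.172     ] scene [ 0.58775417 -0.13848882  0.172     ]
hub 0.126 [ 0.66757406 -0.08783936  0.126     ] [ 0.67240561 -0.08922505  0.126     ]
hub 0.13 [ 0.66672522 -0.08760619  0.13      ] [ 0.67519182 -0.08518322  0.13      ]
hub 0.14 [ 0.6646031  -0.08702327  0.14      ] [ 0.68215734 -0.07507863  0.14      ]
model pivot [ 0.66726786 -0.08743339] knob [ 0.58216947 -0.13969488]
bay [0.63979946 0.13447985] jar cap top view z.085 [0.64073496 0.13262204 0.085     ] z.17 [0.62478329 0.12447096 0.17      ]
```

Everything agrees. The pivot is at (.667,-.0875) and the knob at (.583,-.140), both within 2 mm of the model and with z .169 against .172. The jar's cap lies over the bay at 85 mm height, so it is the short jar and needs 3 clicks. I move above the knob with the closing line tangential to the sweep.

play_rows([
  [-1, 0.02, 0.023, 0, 0.006],
  [-1, 0.02, 0.023, 0, 0.006],
  [-1, 0.02, 0.023, 0, 0.006],
  [-1, 0.02, 0.023, 0, 0.006],
  [-1, 0.02, 0.023, 0, 0.006],
  [-1, 0.02, 0.023, 0, 0.006],
  [-1, 0.02, 0.023, 0, 0.006],
  [-1, 0.02, 0.023, 0, 0.006],
], force=30)

```text
clock: 0.9
ee_pos: [0.4121, -0.3319, 0.231]
tcp_rot: [-0.0, 0.969, 0.248, -0.0]
wrist_force: [0.9, -0.3, 0.7]
grip_width: 0.0857
finger_force: 0.0
```

play_rows([
  [-1, 0.02, 0.023, 0, 0.006],
  [-1, 0.02, 0.023, 0, 0.006],
  [-1, 0.02, 0.023, 0, 0.006],
  [-1, 0.02, 0.023, 0, 0.006],
  [-1, 0.02, 0.023, 0, 0.006],
  [-1, 0.02, 0.023, 0, 0.006],
  [-1, 0.02, 0.023, 0, 0.006],
  [-1, 0.011, 0.009, 0, 0.006],
])

```text
clock: 1.7
ee_pos: [0.5635, -0.1612, 0.2308]
tcp_rot: [-0.0, 0.962, 0.272, -0.0]
wrist_force: [0.5, -0.7, -0.4]
grip_width: 0.0853
finger_force: 0.0
```

play_rows([
  [-1, 0, 0, 0, 0],
  [-1, 0, 0, 0, 0],
  [-1, 0, 0, 0, 0],
])

```text
clock: 2.0
ee_pos: [0.5617, -0.1641, 0.2313]
tcp_rot: [0.0, 0.963, 0.27, -0.0]
wrist_force: [0.6, -0.5, -0.1]
grip_width: 0.0852
finger_force: 0.0
```

play_rows([
  [-1, 0.011, 0.012, 0, 0.005],
  [-1, 0.01, 0.012, 0, 0],
  [-1, 0, 0, 0, 0],
  [-1, 0, 0, 0, 0],
])

```text
clock: 2.4
ee_pos: [0.5838, -0.1386, 0.2312]
tcp_rot: [0.0, 0.962, 0.274, -0.0]
wrist_force: [-0.8, 0.7, -0.4]
grip_width: 0.0853
finger_force: 0.0
```

Run:
```python
from h import *
from bench import *
s=snapshot("wrist");cv2.imwrite("pics/w.png",s["img"][:,:,::-1]);st=state();print(st["ee_pos"],s["fx"],s["cx"],s["cy"])
T=s["cam_to_world"]
for P in((.583,-.140,.172),(.667,-.0875,.13)):
    c=T[:3,:3].T@(np.array(P)-T[:3,3]);r=np.hypot(c[0],c[1]);a=np.arctan2(r,c[2])
    print(P,s["cx"]+s["fx"]*a*c[0]/r,s["cy"]+s["fx"]*a*c[1]/r)
```

```text
[ 0.58355269 -0.13884023  0.23119496] 371.64829954431775 318.0036570677081 240.45278861753292
(0.583, -0.14, 0.172) 318.8118916682755 262.03049010023943
(0.667, -0.0875, 0.13) 318.1882536329488 94.27034934010112
```

View pics/w.png

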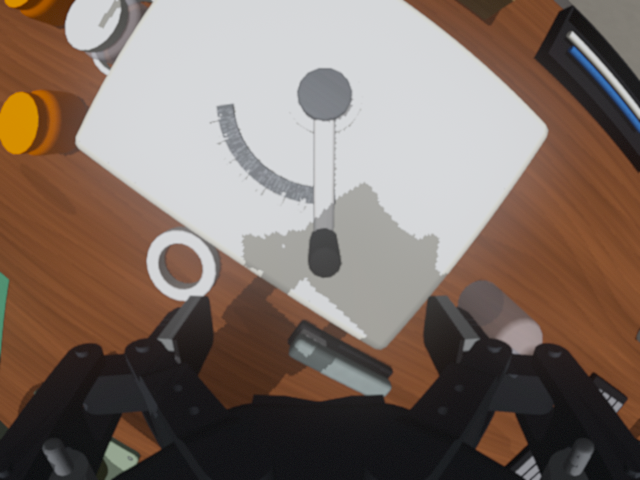

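The wrist view shows the knob top at (324,262), about 2 mm toward the right finger compared with the predicted (319,262). It lies between the open fingers, and the hub at (325,95) is on the centreline. I descend with that small correction and close.

play_rows([
  [-1, 0.001, -0.002, -0.023, 0],
  [-1, 0, 0, -0.023, 0],
  [-1, 0, 0, -0.023, 0],
  [-1, 0, 0, -0.022, 0],
  [-1, 0, 0, 0, 0],
  [-1, 0, 0, 0, 0],
], force=60)

```text
clock: 3.05
ee_pos: [0.5846, -0.1413, 0.1407]
tcp_rot: [0.0, 0.962, 0.273, -0.0]
wrist_force: [0.5, -0.2, 0.2]
grip_width: 0.0856
finger_force: 0.0
```

play_rows([
  [0.3, 0, 0, 0, 0],
  [0.3, 0, 0, 0, 0],
  [0.3, 0, 0, 0, 0],
  [0.3, 0, 0, 0, 0],
  [0.3, 0, 0, 0, 0],
])

```text
clock: 3.55
ee_pos: [0.5846, -0.1411, 0.1406]
tcp_rot: [0.0, 0.962, 0.273, 0.0]
wrist_force: [0.8, 0.2, -0.6]
grip_width: 0.03
finger_force: 0.0
```

play_rows([
  [1, 0, 0, 0, 0],
  [1, 0, 0, 0, 0],
  [1, 0, 0, 0, 0],
  [1, 0, 0, 0, 0],
  [1, 0, 0, 0, 0],
  [1, 0, 0, 0, 0],
])

```text
clock: 4.15
ee_pos: [0.5851, -0.1419, 0.1407]
tcp_rot: [0.001, 0.962, 0.273, 0.0]
wrist_force: [1.4, -5.2, 1.3]
grip_width: 0.0184
finger_force: 58.8
```

Gripped at 58.8 N, with a tangential load of about 5 N. I advance along the arc in 0.05 rad steps (a quarter click), turning along with it and reading the force at each step.

play_rows([
  [1, -0.0013, 0.0021, 0, -0.025],
  [1, -0.0012, 0.0021, 0, -0.025],
  [1, 0, 0, 0, 0],
  [1, 0, 0, 0, 0],
])

```text
clock: 4.55
ee_pos: [0.5832, -0.1386, 0.1408]
tcp_rot: [0.002, 0.968, 0.25, 0.001]
wrist_force: [2.9, -7.9, 0.9]
grip_width: 0.0183
finger_force: 58.8
```

play_rows([
  [1, -0.0012, 0.0022, 0, -0.025],
  [1, -0.0011, 0.0022, 0, -0.025],
  [1, 0, 0, 0, 0],
  [1, 0, 0, 0, 0],
])

```text
clock: 4.95
ee_pos: [0.5805, -0.1335, 0.1408]
tcp_rot: [0.001, 0.974, 0.225, 0.001]
wrist_force: [1.4, -5.6, 1.5]
grip_width: 0.0183
finger_force: 58.9
```

play_rows([
  [1, -0.0011, 0.0022, 0, -0.025],
  [1, -0.001, 0.0023, 0, -0.025],
  [1, 0, 0, 0, 0],
  [1, 0, 0, 0, 0],
])

```text
clock: 5.35
ee_pos: [0.5779, -0.1279, 0.1407]
tcp_rot: [0.0, 0.98, 0.201, 0.0]
wrist_force: [1.3, -2.6, 4.4]
grip_width: 0.0186
finger_force: 59.1
```

play_rows([
  [1, -0.001, 0.0023, 0, -0.025],
  [1, -0.0009, 0.0023, 0, -0.025],
  [1, 0, 0, 0, 0],
  [1, 0, 0, 0, 0],
])

```text
clock: 5.75
ee_pos: [0.5764, -0.124, 0.1407]
tcp_rot: [0.001, 0.984, 0.176, 0.001]
wrist_force: [3.1, -5.8, 2.7]
grip_width: 0.0187
finger_force: 59.1
```

play_rows([
  [1, -0.0008, 0.0023, 0, -0.025],
  [1, -0.0008, 0.0024, 0, -0.025],
  [1, 0, 0, 0, 0],
  [1, 0, 0, 0, 0],
])

```text
clock: 6.15
ee_pos: [0.5752, -0.1202, 0.1407]
tcp_rot: [0.002, 0.988, 0.152, 0.001]
wrist_force: [3.7, -8.0, 3.3]
grip_width: 0.0183
finger_force: 59.1
```

play_rows([
  [1, -0.0007, 0.0024, 0, -0.025],
  [1, -0.0007, 0.0024, 0, -0.025],
  [1, 0, 0, 0, 0],
  [1, 0, 0, 0, 0],
])

```text
clock: 6.55
ee_pos: [0.5736, -0.1147, 0.1407]
tcp_rot: [0.001, 0.992, 0.126, 0.001]
wrist_force: [2.8, -6.1, 3.5]
grip_width: 0.0183
finger_force: 59.1
```

play_rows([
  [1, -0.0006, 0.0024, 0, -0.025],
  [1, -0.0006, 0.0024, 0, -0.025],
  [1, 0, 0, 0, 0],
  [1, 0, 0, 0, 0],
])

```text
clock: 6.95
ee_pos: [0.5722, -0.1089, 0.1407]
tcp_rot: [0.0, 0.995, 0.102, 0.001]
wrist_force: [3.6, -3.1, 4.7]
grip_width: 0.0187
finger_force: 59.1
```

play_rows([
  [1, -0.0005, 0.0024, 0, -0.025],
  [1, -0.0004, 0.0024, 0, -0.025],
  [1, 0, 0, 0, 0],
  [1, 0, 0, 0, 0],
])

```text
clock: 7.35
ee_pos: [0.5716, -0.105, 0.1407]
tcp_rot: [0.001, 0.997, 0.077, 0.001]
wrist_force: [4.7, -5.1, 3.5]
grip_width: 0.0183
finger_force: 59.1
```

The periodic feel is clear: force maxima at about 4 and 24 mm, minima at about 16 and 36 mm, and back to the mean at about 20 and 40 mm. Two clicks are done, so on to the third in the same steps.

play_rows([
  [1, -0.0001, 0.0024, 0, -0.025],
  [1, 0, 0.0025, 0, -0.025],
  [1, 0, 0, 0, 0],
  [1, 0, 0, 0, 0],
])

```text
clock: 7.75
ee_pos: [0.5711, -0.1011, 0.1407]
tcp_rot: [0.002, 0.999, 0.053, 0.001]
wrist_force: [2.8, -8.4, 4.6]
grip_width: 0.0185
finger_force: 59.2
```

play_rows([
  [1, 0, 0.0024, 0, -0.025],
  [1, 0, 0.0025, 0, -0.025],
  [1, 0, 0, 0, 0],
  [1, 0, 0, 0, 0],
])

```text
clock: 8.15
ee_pos: [0.5706, -0.0956, 0.1407]
tcp_rot: [0.001, 1.0, 0.028, 0.0]
wrist_force: [2.5, -7.1, 5.4]
grip_width: 0.0182
finger_force: 59.3
```

play_rows([
  [1, 0, 0.0025, 0, -0.025],
  [1, 0, 0.0024, 0, -0.025],
  [1, 0, 0, 0, 0],
  [1, 0, 0, 0, 0],
])

```text
clock: 8.55
ee_pos: [0.5705, -0.0896, 0.1407]
tcp_rot: [0.0, 1.0, 0.002, 0.0]
wrist_force: [2.0, -2.6, 5.9]
grip_width: 0.0185
finger_force: 59.3
```

play_rows([
  [1, 0, 0.002, 0, -0.02],
  [1, 0, 0.0015, 0, -0.015],
  [1, 0, 0, 0, 0],
  [1, 0, 0, 0, 0],
])

```text
clock: 8.95
ee_pos: [0.5705, -0.0866, 0.1407]
tcp_rot: [0.001, 1.0, -0.015, 0.0]
wrist_force: [1.3, -4.6, 5.1]
grip_width: 0.0184
finger_force: 59.3
```

play_rows([
  [1, 0, 0.0015, 0, -0.015],
  [1, 0, 0, 0, 0],
  [1, 0, 0, 0, 0],
  [1, 0, 0, 0, 0],
])

```text
clock: 9.35
ee_pos: [0.5706, -0.0855, 0.1407]
tcp_rot: [0.001, 1.0, -0.023, 0.0]
wrist_force: [1.8, -5.6, 4.4]
grip_width: 0.0185
finger_force: 59.3
```

Run:
```python
from h import *
from bench import *
from scipy.optimize import least_squares
st=state();print(st["ee_pos"],st["wrist_force"],st["grip_width"])
X=np.array([[.5851,-.1419],[.5832,-.1386],[.5805,-.1335],[.5779,-.1279],[.5764,-.124],[.5752,-.1202],[.5736,-.1147],[.5722,-.1089],[.5716,-.105],[.5711,-.1011],[.5706,-.0956],[.5705,-.0896],[.5705,-.0866],st["ee_pos"][:2]])
F=np.array([[1.4,-5.2],[2.9,-7.9],[1.4,-5.6],[1.3,-2.6],[3.1,-5.8],[3.7,-8],[2.8,-6.1],[3.6,-3.1],[4.7,-5.1],[2.8,-8.4],[2.5,-7.1],[2,-2.6],[1.3,-4.6],st["wrist_force"][:2]])
c=least_squares(lambda p:np.hypot(*(X-p[:2]).T)-.1,[.668,-.089]).x
for p in((.668,-.089),c):
    d=X-p;ph=np.arctan2(-d[:,1],-d[:,0]);t=np.c_[d[:,1],-d[:,0]]/np.hypot(*d.T)[:,None];f=-(F*t).sum(1)
    th=.5518-ph
    g=least_squares(lambda q:(q[0]+q[1]*np.sin(2*np.pi*(th[1:]-q[2])/.2)-f[1:]),[6,3,0]).x
    print(p,"turn by vision yaw",th.round(3),"F",f.round(1),"fit",g.round(3),"since feel-rest",(th-g[2]).round(3)[[0,-1]])
for n in("top","wrist"):
    s=snapshot(n);pickle.dump(s,open(n+"2.pkl","wb"))
    i=s["img"][:,:,::-1]
    if n=="top": i=cv2.resize(i[120:280,230:450],(0,0),fx=3.4,fy=3.4,interpolation=cv2.INTER_CUBIC)
    cv2.imwrite(f"pics/{n}2.png",i)
```

```text
[ 0.57056101 -0.08545427  0.14065606] [ 1.84671197 -5.64084806  4.36988745] 0.018519759033136456
(0.668, -0.089) turn by vision yaw [-0.016  0.023  0.081  0.144  0.187  0.227  0.286  0.347  0.387  0.428
  0.484  0.546  0.576  0.588] F [5.1 8.3 5.6 2.9 6.5 8.8 6.6 3.8 5.8 8.7 7.3 2.6 4.6 5.6] fit [ 5.979  2.899 -0.011] since feel-rest [-0.005  0.599]
[ 0.67044805 -0.08984309] turn by vision yaw [0.004 0.042 0.1   0.162 0.203 0.243 0.301 0.36  0.4   0.439 0.494 0.554
 0.584 0.596] F [5.2 8.3 5.6 2.9 6.5 8.7 6.6 3.7 5.8 8.7 7.2 2.6 4.6 5.6] fit [6.019e+00 2.883e+00 2.000e-03] since feel-rest [0.002 0.594]
```

View pics/wrist2.png

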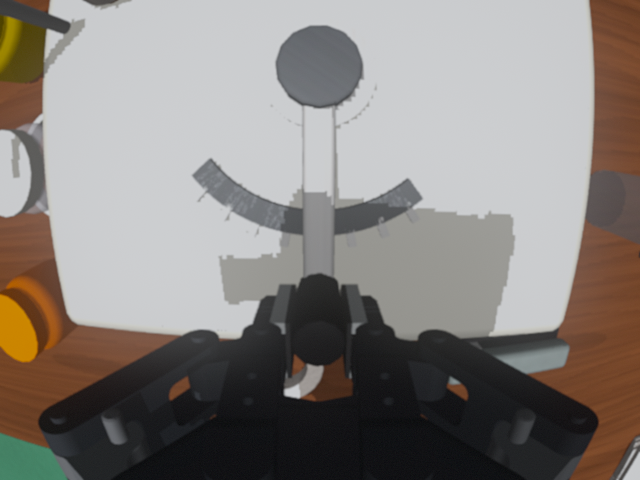

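The wrist view shows the knob firmly between the pads, near (320,320). The lever arm points straight at the gripper, and nothing else has moved. The fit of force and position gives 0.594–0.599 rad from rest, which is exactly the third click (0.6), with the force back at its mean. I hold briefly and hand in.

play_rows([
  [1, 0, 0.0003, 0, 0],
  [1, 0, 0, 0, 0],
  [1, 0, 0, 0, 0],
  [1, 0, 0, 0, 0],
  [1, 0, 0, 0, 0],
])

```text
clock: 9.95
ee_pos: [0.5706, -0.0854, 0.1407]
tcp_rot: [0.001, 1.0, -0.023, 0.0]
wrist_force: [2.6, -7.1, 6.6]
grip_width: 0.0183
finger_force: 59.3
```

```bash
python3 -c "
from bench import *
s=state();print(s['ee_pos'],s['wrist_force'],s['finger_force']);print(job_done())"
```

```text
[ 0.57056275 -0.08537983  0.14067657] [ 2.60583514 -7.12144892  6.56149456] 59.32925641536713
the job is handed in; nothing more can be done
None
```

The short wide jar stood in the bay, so I advanced the lever three clicks (about 0.6 rad by force and position), and the job is handed in at about 10 s with the gripper still holding the knob and nothing else touched.

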